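Cull the warped chassis cover on the surface plate

TASK

Three sheet-metal covers lie on the steel surface plate, and one of them is warped. Press down on the corners of the covers until you find the one that rocks, then, without lifting it, push that cover off the far edge of the plate so that it lies right inside the reject tray; leave the two sound covers lying on the plate where they are.

Things in the scene. Friction and masses are not known exactly. Their poses are not given: they have to be found in the camera images.
- surface_plate: Fixed dark steel reference plate, 160 mm along its x, 320 mm along its y, 25 mm thick, lying on the bench with its long side across in front of the robot, ahead and to its left. Origin: centre of its underside, on the bench top. Its +x points away from the robot, towards the reject tray; z up.
- plate_top (a point): Centre of the reference plate's flat top face, 25 mm above the bench; axes as the plate's.
- reject_tray: Fixed open white plastic tray, the reject tray, 130 mm along its x, 320 mm along its y, 22 mm high, walls and floor 3 mm thick, lying along the whole far (+x) long edge of the reference plate, 2 mm from it; its rim is 3 mm lower than the plate's top. Origin: centre of its underside, on the bench; axes parallel to the plate's.
- cover_1: Bare aluminium sheet chassis cover lying rim down like a shallow lid: 100 mm along its x, 76 mm along y, 16 mm high, about 0.16 kg; five dark vent slots in its flat top, a dark screw head in each corner. One of three that look alike; any may be the warped one. Its length lies along the plate's x within about 6 degrees. Origin: centre of its underside; z up.
- cover_1_centre (a point): Centre of cover_1, half-way up (8 mm below its top). A sound cover stands on all its rim; no corner gives. The warped one also lies level, but one unknown corner of its rim stands 6 mm clear: pressed with under 2 N that corner dips till it touches (cover tilts 5 to 6 degrees; 14 mm in from both edges the top sinks about 4 mm), and it rocks back when let go.
- cover_2: Bare aluminium sheet chassis cover lying rim down like a shallow lid: 100 mm along its x, 76 mm along y, 16 mm high, about 0.16 kg; five dark vent slots in its flat top, a dark screw head in each corner. One of three that look alike; any may be the warped one. Its length lies along the plate's x within about 6 degrees. Origin: centre of its underside; z up.
- cover_2_centre (a point): Centre of cover_2, half-way up (8 mm below its top). A sound cover stands on all its rim; no corner gives. The warped one also lies level, but one unknown corner of its rim stands 6 mm clear: pressed with under 2 N that corner dips till it touches (cover tilts 5 to 6 degrees; 14 mm in from both edges the top sinks about 4 mm), and it rocks back when let go.
- cover_3: Bare aluminium sheet chassis cover lying rim down like a shallow lid: 100 mm along its x, 76 mm along y, 16 mm high, about 0.16 kg; five dark vent slots in its flat top, a dark screw head in each corner. One of three that look alike; any may be the warped one. Its length lies along the plate's x within about 6 degrees. Origin: centre of its underside; z up.
- cover_3_centre (a point): Centre of cover_3, half-way up (8 mm below its top). A sound cover stands on all its rim; no corner gives. The warped one also lies level, but one unknown corner of its rim stands 6 mm clear: pressed with under 2 N that corner dips till it touches (cover tilts 5 to 6 degrees; 14 mm in from both edges the top sinks about 4 mm), and it rocks back when let go.

How it is judged:
On the way:
1. a corner of the warped cover is pressed by the fingers so that the cover rocks (tilts more than 2.3 degrees) while it lies on the plate (angle between cover_2's own z axis and vertical above 0.04 rad and contact force between the fingers and cover_2 above 0.6 N and x of cover_2_centre in the frame of plate_top between -0.06 and 0.055 m and z of cover_2_centre in the frame of plate_top between 0 and 0.016 m), for 0.1 s.
At the end, for the whole second after the job is handed in: The warped cover rests in the reject tray, its centre between the tray's walls, lying flat on the floor (tilt under 8.6 degrees, centre less than 19 mm above the tray's underside); the two sound covers rest flat on the plate, moved by less than 40 mm; nothing moves (x of cover_1_centre in the frame of plate_top between -0.075 and 0.075 m and y of cover_1_centre in the frame of plate_top between -0.155 and 0.155 m and z of cover_1_centre in the frame of plate_top between 0.005 and 0.011 m and distance of each of cover_1_centre, cover_3_centre from where it was at the start of the episode below 0.04 m and angle between each of cover_1, cover_3's own z axis and vertical below 0.03 rad and linear speed of each of cover_1, cover_3, cover_2 below 0.02 m/s and x of cover_3_centre in the frame of plate_top between -0.075 and 0.075 m and y of cover_3_centre in the frame of plate_top between -0.155 and 0.155 m and z of cover_3_centre in the frame of plate_top between 0.005 and 0.011 m and x of cover_2_centre in the frame of reject_tray between -0.065 and 0.065 m and y of cover_2_centre in the frame of reject_tray between -0.16 and 0.16 m and z of cover_2_centre in the frame of reject_tray between 0.005 and 0.019 m and angle between cover_2's own z axis and vertical below 0.15 rad); the robot touches nothing.
It fails at once if a cover is lifted (its centre more than 80 mm above the bench) (height (world z) of any of cover_1_centre, cover_2_centre, cover_3_centre above 0.08 m).
It also fails if it takes over 72 s, if anything falls off the work surface, if the arm or the gripper's body presses on something with over 40 N, if the wrist force passes 120 N, or if a joint passes its speed limit or range.

ROBOT

A 7-joint arm with a two-finger parallel gripper is mounted at the origin on a cart in front of the work surface, level with it; the furniture and walls round the work are solid. World frame = base frame: x ahead of the robot, y to its left, z up, the work surface at z = 0. Lengths are in m, angles in rad, forces in N, time in s.
With the tool pointing down it reaches from about 0.4 to 0.875 m from the base axis. Payload 6.5 kg.
Tool frame: the origin (TCP) lies at the very end of the fingers, on their centre line; the grasp point (between the pads) lies pinch_z behind it (pinch_z is the distance from the TCP to the grasp point, in m); z points along the fingers, y is the line along which they close (so a half turn about z gives the same grasp; the last joint's range is limited). The gripper opens to 85 mm and grips with 20 to 120 N. Pads are 22 mm wide; open, the fingers measure 114 mm over their backs; the gripper's body (76 mm by 85 mm) begins 54 mm behind the grasp point. The pads swing forward as they close: fully open they stand 13 mm farther back than shut.
Start: joints at [-1.385, 0.536, -0.004, 1.538, 0.003, 1.067, -0.071], TCP at [0.162, 0.629, 0.231] pointing down, gripper open.
Joint ranges: [-2.7, 2.7], [-0.37, 2.16], [-1.27, 1.26], [0.24, 2.4], [-1.31, 4.45], [0.19, 1.91], [-2.76, 2.76]. Speed limits (rad/s): [2.39, 2.39, 3.14, 3.14, 3.14, 3.14, 3.14].

INTERFACE

Orientations are given as a rotation vector (axis times angle).
In Python, from workcell import * gives the robot as it stands. The module is installed in compiled form; this text tells all that it offers.
- The arm moves only by the tool carry_out, never from a script. Its argument "steps" is a list that holds one entry, the list of rows, each a list of 6 numbers: the shift along the tool's x, y, z in units of 25 mm (1.0 is 25 mm), then the turn, a rotation vector about the tool's x, y, z in units of 6 degrees (1.0 is 6 degrees). A call has 1 to 10 rows; each row is the pose to reach, as a shift and turn from the pose commanded when the call began, along the tool's axes at that moment; what a row does not reach only later rows make up. A row lasts 1/12 s, in which the tool goes at most 41.7 mm and 7.16 degrees, less where a joint would pass 70% of its speed; a pose out of reach is approached as far as the arm can. A call with a gripper value outside its range is refused whole. "jaw" is the closure, from -1 (fully open) to 1 (shut), set as the call begins (left out, the last holds). The fingers move at their own pace and stop on an object; the grip force is fixed at half the most. Time passes only in rows, so rows that repeat a pose let the fingers close. It gives the time, the measured TCP pose, the force, the opening and the grip force at its end, in the units of the state.
- read_state(): the state, without advancing time (a new reading comes with each control period).
- snapshot(name): name is "scene" or "top" or "wrist"; returns the picture (400x640x3 uint8, red, green, blue); there is no depth.
- camera_params(name): a dict with "fx", "fy", "cx", "cy" (pixels), "eye" and "rotation" of the camera in the world; the wrist camera has in their place "hand_eye" (4x4, takes a point from camera to tool coordinates, whose origin is the TCP and whose axes are the flange's). Camera axes: x right, y down, z forward; pixel columns grow to the right and rows downward; lengths in m; the calibration is good to about 2 mm. A picture is of the moment at which its call begins: read the wrist's pose just before it. camera_params takes no time and is no camera call.
- hand_in(): hands the job in; it is judged then, once.
The state is a dict: "t": time; "joints": joint angles; "joint_velocities": joint speeds; "tau": joint torques, N m; "ee_pos": TCP position; "ee_rot": TCP orientation; "wrist_force": force on the tool from outside, world axes, zero at the start; "wrist_torque": the same for the moment, N m; "width": finger opening in m; "finger_force": force on a finger pad.
Only numpy, scipy, OpenCV 4.12 (cv2) and the standard library are available. Lean on these libraries where they do the work, as an engineer would, in place of code of your own. Each camera call takes 0.05 s, during which the arm holds its last target. There are 200 camera calls.

## Working session

There is one attempt and no reset: what is moved stays moved. The work goes in short steps, Python scripts to look and compute and a tool call to move; the robot and the scene stay as the last step left them, time stands still between calls to the robot, and variables do not carry over. Pictures are saved under pics/ and viewed, at most 10 in all, crops included, and the job is handed in when it is done.

Besides the shell and the picture viewer there is one more tool, called as name(argument=value, ...) on one line, values as JSON. carry_out: Moves the arm, as the interface text tells. Its arguments: {"type":"object","properties":{"steps":{"type":"array","items":{"type":"array","items":{"type":"array","items":{"type":"number"}}}},"jaw":{"type":"number"}},"required":["steps"]}

```bash
mkdir -p pics; python3 - <<'E'
from workcell import *
import cv2
s=read_state()
for k in s: print(k,s[k])
for n in ("top","scene"):
    cv2.imwrite(f"pics/{n}0.png",snapshot(n)[:,:,::-1])
    print(camera_params(n))
print(camera_params("wrist"))
E
```

```text
t 0.0
joints [-1.38521281  0.53718753 -0.00441627  1.53888891  0.00260998  1.06729292
 -0.07121294]
joint_velocities [-7.23055207e-04 -9.61417708e-04 -2.47941845e-05  1.94333898e-04
  1.25830589e-03  1.58509968e-03  1.36137401e-03]
tau [ 1.74445277e-04 -5.83415973e+01  1.04836341e+00 -2.59099460e+01
  1.22588023e-02  9.47594672e-03  4.10002144e-06]
ee_pos [0.16181046 0.62887501 0.23039331]
ee_rot [-3.94377874e-01 -3.11666570e+00  2.77972610e-03]
wrist_force [ 0.3402719  -0.49227474 -0.04432929]
wrist_torque [0.01619325 0.01100769 0.01295229]
finger_force 0.0
width 0.0852805182942889
{'fx': 371.8820604338062, 'fy': 371.8820604338062, 'cx': 318.04504548019077, 'cy': 201.5345253178172, 'eye': array([0.34642283, 0.22795773, 0.88567207]), 'rotation': array([-2.08935818,  2.12927603, -0.17043452])}
{'fx': 449.67383847231457, 'fy': 449.67383847231457, 'cx': 323.45397573910344, 'cy': 199.48170833600912, 'eye': array([ 0.00657917, -0.32993731,  0.4417066 ]), 'rotation': array([-1.93749995,  0.72263999, -0.42999422])}
{'fx': 304.60325131605043, 'fy': 304.60325131605043, 'cx': 318.147838997954, 'cy': 194.8367919895943, 'hand_eye': array([[ 3.48526360e-04, -9.51991546e-01, -3.06124116e-01,
         7.75668103e-02],
       [ 9.99999462e-01,  6.30973224e-04, -8.23701858e-04,
         2.42162499e-06],
       [ 9.77313326e-04, -3.06123664e-01,  9.51991254e-01,
        -1.42924646e-01],
       [ 0.00000000e+00,  0.00000000e+00,  0.00000000e+00,
         1.00000000e+00]])}
```

View pics/top0.png

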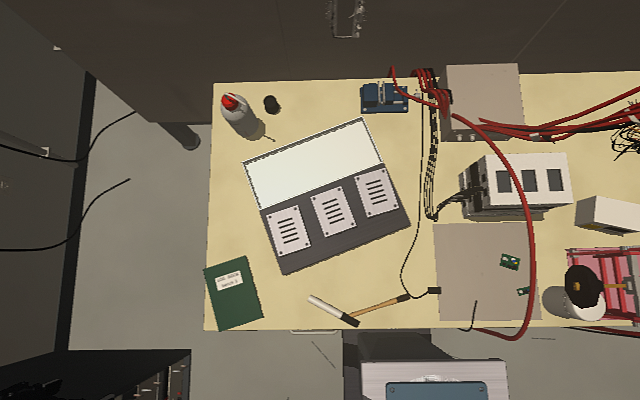

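The top view shows the dark plate (centre about 335,215), the white tray beyond it, and three covers at about (289,230), (334,210) and (377,192). I'll measure these next.

```bash
cat > h.py <<'E'
from workcell import *
import cv2, numpy as np
from scipy.spatial.transform import Rotation as R
def cast(name,uv,z,pose=None):
    c=camera_params(name); uv=np.atleast_2d(uv).astype(float)
    d=np.c_[(uv[:,0]-c['cx'])/c['fx'],(uv[:,1]-c['cy'])/c['fy'],np.ones(len(uv))]
    if name=='wrist':
        p,r=pose; Rt=R.from_rotvec(r).as_matrix(); H=np.array(c['hand_eye'])
        Rm=Rt@H[:3,:3]; e=p+Rt@H[:3,3]
    else: Rm=R.from_rotvec(c['rotation']).as_matrix(); e=c['eye']
    w=d@Rm.T
    return e+w*((z-e[2])/w[:,2])[:,None]
def rect(pts):
    """min-area rect: centre, long-side angle deg (mod 180), sizes"""
    (c,(a,b),t)=cv2.minAreaRect((pts[:,:2]*1000).astype(np.float32))
    if a<b: a,b,t=b,a,t+90
    return np.array(c)/1000,(t+90)%180-90,a,b
E
python3 - <<'E'
from h import *
im=cv2.imread('pics/top0.png'); big=cv2.resize(im,None,fx=4,fy=4,interpolation=cv2.INTER_CUBIC)
hsv=cv2.cvtColor(big,cv2.COLOR_BGR2HSV)
roi=np.zeros(big.shape[:2],np.uint8); roi[440:1130,920:1680]=255
def show(m,z,lo,hi):
    for c in cv2.findContours(m&roi,cv2.RETR_EXTERNAL,cv2.CHAIN_APPROX_NONE)[0]:
        A=cv2.contourArea(c)
        if lo<A<hi: 
            p=cast('top',(c[:,0]+.5)/4-.5,z); print(int(A),*rect(p), c[:,0].mean(0)/4)
s=hsv[:,:,1];v=hsv[:,:,2]
for y,x in ((230,275),(175,310),(240,330),(200,334)): print(hsv[4*y,4*x])
print('covers');show(((v>130)&(s<60)).astype(np.uint8)*255,.041,8000,400000)
print('dark');show(((v<110)).astype(np.uint8)*255,.025,30000,4000000)
E
```

```text
[ 12  24 214]
[ 30  20 229]
[11 25 82]
[24 75 17]
covers
23022 [0.44375061 0.32076315] 17.448572158813477 100.7044677734375 78.44464874267578 [288.15463918 230.57860825]
22575 [0.48607736 0.21708269] 19.16533660888672 100.76969909667969 78.24824523925781 [333.13592657 211.46940559]
22124 [0.52871851 0.1160596 ] 15.61500072479248 100.84986114501953 78.47036743164062 [376.29406632 192.2443281 ]
109611 [0.60512457 0.26468341] -69.59036827087402 315.1811218261719 128.9862518310547 [311.23060345 162.54274425]
dark
127445 [0.47166626 0.21347296] -69.51698684692383 319.4277038574219 165.96621704101562 [345.52326686 212.39233143]
```

View pics/scene0.png

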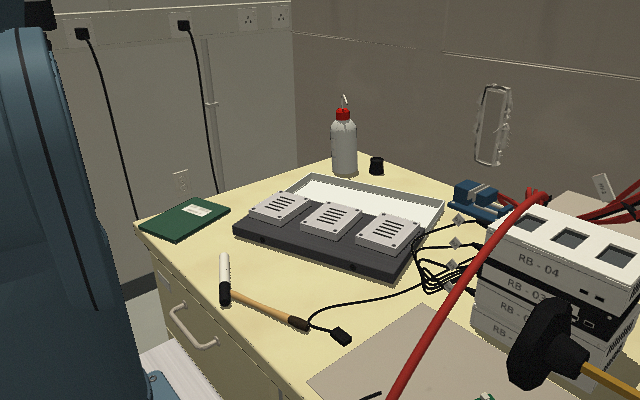

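Scene view: arm at left, the three covers on the plate with the tray behind, and a bottle beyond the tray. Plate yaw is about 20.4°. Next: compute the approach with tool x = −u (plate) and y = v.

```bash
cat >> h.py <<'E'
YAW=np.radians(20.4); U=np.array([np.cos(YAW),np.sin(YAW),0]); V=np.array([-U[1],U[0],0])
P0=np.array([.4735,.2145,0])  # plate centre
COV=[(np.array([.4438,.3208]),17.4),(np.array([.4861,.2171]),19.2),(np.array([.5287,.1161]),15.6)]
TARGET=np.c_[-U,V,[0,0,-1]]
def goto(p):
    s=read_state(); Rt=R.from_rotvec(s['ee_rot']).as_matrix()
    d=Rt.T@(np.array(p)-s['ee_pos'])/.025
    w=R.from_matrix(Rt.T@TARGET).as_rotvec()/np.radians(6)
    return np.r_[d,w].round(2)
def corners(k):
    c,a=COV[k]; a=np.radians(a); x=np.array([np.cos(a),np.sin(a)]);y=np.array([-x[1],x[0]])
    return {(i,j):c+i*.036*x+j*.024*y for i in(-1,1) for j in(-1,1)}
E
python3 - <<'E'
from h import *
for k in range(3):
    print(k,[(q,p.round(3)) for q,p in corners(k).items()], 'plate uv', [((COV[k][0]-P0[:2])@a[:2]).round(4) for a in (U,V)])
print(goto([*corners(0)[(-1,1)],.10]))
# offsets of corners in tool units (x=-u,y=v) from cover 0 (-1,1)
o=corners(0)[(-1,1)]
for k in range(3):
  for q,p in corners(k).items(): d=(p-o)/.025; print(k,q,(-d@U[:2]).round(2),(d@V[:2]).round(2))
E
```

```text
0 [((-1, -1), array([0.417, 0.287])), ((-1, 1), array([0.402, 0.333])), ((1, -1), array([0.485, 0.309])), ((1, 1), array([0.471, 0.354]))] plate uv [np.float64(0.0092), np.float64(0.11)]
1 [((-1, -1), array([0.46 , 0.183])), ((-1, 1), array([0.444, 0.228])), ((1, -1), array([0.528, 0.206])), ((1, 1), array([0.512, 0.252]))] plate uv [np.float64(0.0127), np.float64(-0.002)]
2 [((-1, -1), array([0.5  , 0.083])), ((-1, 1), array([0.488, 0.13 ])), ((1, -1), array([0.57 , 0.103])), ((1, 1), array([0.557, 0.149]))] plate uv [np.float64(0.0174), np.float64(-0.1115)]
[-12.26  -9.06   5.24  -0.02  -0.    -5.8 ]
0 (-1, -1) 0.1 -1.92
0 (-1, 1) 0.0 0.0
0 (1, -1) -2.78 -2.07
0 (1, 1) -2.88 -0.15
1 (-1, -1) -0.07 -6.44
1 (-1, 1) -0.11 -4.52
1 (1, -1) -2.95 -6.5
1 (1, 1) -2.99 -4.58
2 (-1, -1) -0.2 -10.73
2 (-1, 1) -0.36 -8.82
2 (1, -1) -3.07 -10.97
2 (1, 1) -3.23 -9.06
```

carry_out(steps=[[[-12.26,-9.06,4,0,0,-5.8],[-12.26,-9.06,4,0,0,-5.8],[-12.26,-9.06,4,0,0,-5.8],[-12.26,-9.06,4,0,0,-5.8],[-12.26,-9.06,4,0,0,-5.8],[-12.26,-9.06,4,0,0,-5.8],[-12.26,-9.06,4,0,0,-5.8],[-12.26,-9.06,4,0,0,-5.8],[-12.26,-9.06,4,0,0,-5.8],[-12.26,-9.06,4,0,0,-5.8]]], jaw=1)

```text
t: 0.93
ee_pos: [0.4053, 0.3277, 0.1299]
ee_rot: [0.546, -3.093, 0.006]
wrist_force: [0.3, -1.2, -0.0]
width: 0.0003
finger_force: 0.0
```

```bash
python3 - <<'E'
from h import *
s=read_state();print(s['t'],s['ee_pos'],s['width'],s['wrist_force']);print(goto([*corners(0)[(-1,1)],.10]))
E
```

```text
0.9333 [0.40526646 0.32768291 0.1298609 ] 0.00032482426114208694 [ 0.30645565 -1.23766335 -0.03146183]
[ 0.04  0.24  1.19 -0.04 -0.01 -0.06]
```

```bash
python3 - <<'E'
from h import *
s=read_state(); im=snapshot('wrist')[:,:,::-1]; cv2.imwrite('pics/w1.png',im); np.save('w1.npy',np.array([s['ee_pos'],s['ee_rot']]))
E
```

```text
(no output)
```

View pics/w1.png

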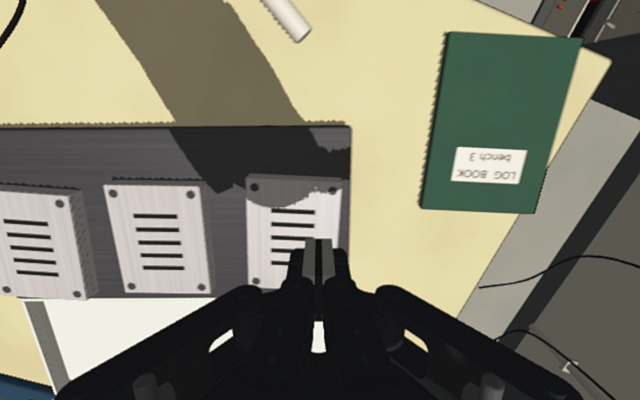

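The wrist view shows cover A under the fingers (near screws about 254,187 and 333,187), cover B's near screws at (111,195) and (190,194), and the plate's near edge at row 127. I'll cross-check the calibration with these.

```bash
python3 - <<'E'
from h import *
P=np.load('w1.npy')
def uv(p): return np.c_[(p-P0)@U,(p-P0)@V].round(4).tolist()
print('plate near edge',uv(cast('wrist',[[350,127],[5,129]],.025,P)))
print('plate far edge',uv(cast('wrist',[[25,298],[235,293]],.025,P)))
print('screws A,B',uv(cast('wrist',[[254,187],[333,187],[111,195],[190,194]],.041,P)))
for k in (0,1): print([((p-P0[:2])@U[:2],(p-P0[:2])@V[:2]) for q,p in corners(k).items() if q[0]<0])
E
```

```text
plate near edge [[-0.0795, 0.1545], [-0.0795, -0.1224]]
plate far edge [[0.0802, -0.1542], [0.0751, 0.0489]]
screws A,B [[-0.0347, 0.0781], [-0.0344, 0.1407], [-0.0286, -0.0373], [-0.0291, 0.0264]]
[(np.float64(-0.027990792658595526), np.float64(0.08790265087908217)), (np.float64(-0.02547866675893427), np.float64(0.1358368685473017))]
[(np.float64(-0.023778682291660448), np.float64(-0.025195883911171408)), (np.float64(-0.022773446137259325), np.float64(0.02279358889562117))]
```

carry_out(steps=[[[0,0.2,2.9,0,0,0],[0,0.2,2.9,0,0,0],[0,0.2,3.2,0,0,0],[0,0.2,3.2,0,0,0],[0,0.2,3.4,0,0,0],[0,0.2,3.44,0,0,0],[0,0.2,3.44,0,0,0]]])

```text
t: 1.57
ee_pos: [0.4013, 0.3392, 0.0465]
ee_rot: [-0.555, 3.09, 0.002]
wrist_force: [0.7, -0.0, -0.2]
width: 0.0
finger_force: 0.0
```

carry_out(steps=[[[0,-0.25,0,0,0,0],[0,-0.25,0,0,0,0],[0,-0.25,0.06,0,0,0],[0,-0.25,0.12,0,0,0],[0,-0.25,0.12,0,0,0],[0,-0.25,0.12,0,0,0]]])

```text
t: 2.07
ee_pos: [0.4026, 0.3327, 0.0422]
ee_rot: [0.556, -3.092, -0.0]
wrist_force: [-0.0, 0.1, -0.1]
width: 0.0002
finger_force: 0.0
```

carry_out(steps=[[[0,0,0.04,0,0,0],[0,0,0.08,0,0,0],[0,0,0.08,0,0,0]]])

```text
t: 2.32
ee_pos: [0.4029, 0.333, 0.0409]
ee_rot: [-0.556, 3.092, 0.0]
wrist_force: [-1.9, -0.9, 8.7]
width: 0.0001
finger_force: 4.5
```

carry_out(steps=[[[0,0,0.03,0,0,0],[0,0,0.06,0,0,0],[0,0,0.06,0,0,0]]])

```text
t: 2.57
ee_pos: [0.4031, 0.3333, 0.0406]
ee_rot: [-0.556, 3.091, 0.001]
wrist_force: [-4.8, -3.7, 23.6]
width: 0.0002
finger_force: 11.7
```

carry_out(steps=[[[0,0,-0.4,0,0,0],[0.1,-1.9,-0.4,0,0,0],[0.1,-1.9,-0.4,0,0,0],[0.1,-1.9,-0.4,0,0,0],[0.1,-1.9,-0.25,0,0,0],[0.1,-1.9,-0.1,0,0,0],[0.1,-1.9,0,0,0,0],[0.1,-1.9,0,0,0,0],[0.1,-1.9,0,0,0,0]]])

```text
t: 3.32
ee_pos: [0.4169, 0.2882, 0.0409]
ee_rot: [-0.557, 3.091, -0.0]
wrist_force: [-7.4, -6.2, 34.9]
width: -0.0002
finger_force: 17.4
```

carry_out(steps=[[[0,0,-0.4,0,0,0],[-2.8,-0.15,-0.4,0,0,0],[-2.8,-0.15,-0.4,0,0,0],[-2.8,-0.15,-0.4,0,0,0],[-2.8,-0.15,-0.3,0,0,0],[-2.8,-0.15,-0.1,0,0,0],[-2.8,-0.15,0,0,0,0],[-2.8,-0.15,0,0,0,0],[-2.8,-0.15,0,0,0,0]]])

```text
t: 4.07
ee_pos: [0.4835, 0.3097, 0.0405]
ee_rot: [-0.558, 3.09, 0.002]
wrist_force: [-2.7, -1.1, 21.7]
width: 0.0002
finger_force: 10.6
```

carry_out(steps=[[[0,0,-0.4,0,0,0],[0,1.9,-0.4,0,0,0],[0,1.9,-0.4,0,0,0],[0,1.9,-0.4,0,0,0],[0,1.9,-0.25,0,0,0],[0,1.9,-0.1,0,0,0],[0,1.9,0,0,0,0],[0,1.9,0,0,0,0],[0,1.9,0,0,0,0]]])

```text
t: 4.82
ee_pos: [0.4674, 0.3515, 0.0384]
ee_rot: [0.554, -3.092, 0.002]
wrist_force: [0.1, 0.5, 1.5]
width: -0.0001
finger_force: 0.4
```

The far-left corner of cover A gives way. I'll press a little deeper and hold.

carry_out(steps=[[[0,0,0.04,0,0,0],[0,0,0.08,0,0,0],[0,0,0.08,0,0,0],[0,0,0.08,0,0,0],[0,0,0.08,0,0,0]]])

```text
t: 5.23
ee_pos: [0.4675, 0.3517, 0.0377]
ee_rot: [0.554, -3.092, 0.002]
wrist_force: [-3.2, -2.9, 11.8]
width: 0.0003
finger_force: 5.9
```

```bash
python3 - <<'E'
from h import *
cv2.imwrite('pics/s2.png',cv2.resize(snapshot('scene')[170:290,200:460,::-1],None,fx=3,fy=3,interpolation=cv2.INTER_CUBIC))
s=read_state();print(s['ee_pos'],s['wrist_force'])
E
```

```text
[0.46751695 0.35171181 0.03768345] [-3.5670166  -2.54268924 12.42543656]
```

View pics/s2.png

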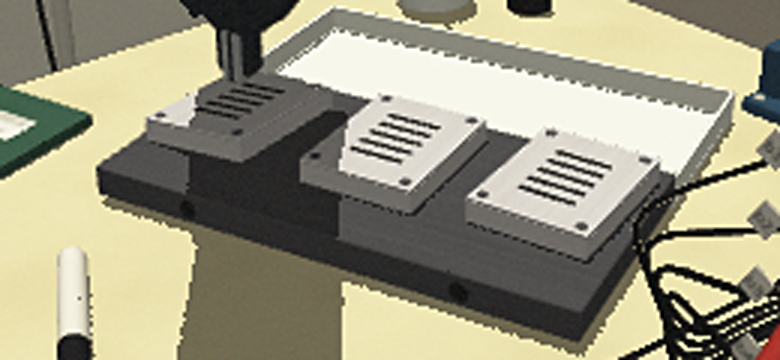

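The close-up shows the fingers pressing cover A's far-left corner, which has dipped and bottomed out, so cover A is the warped one. It lies only about 4 mm inside the tray's end-wall line. I'll push it about 12 mm sideways first, then go round behind it.

carry_out(steps=[[[0,0,-0.5,0,0,0],[0,0,-1.0,0,0,0],[1.33,1.65,-1.0,0,0,0],[1.33,1.65,-1.0,0,0,0],[1.33,1.65,-1.0,0,0,0],[1.33,1.65,-0.2,0,0,0],[1.33,1.65,0.26,0,0,0],[1.33,1.65,0.26,0,0,0]]])

```text
t: 5.95
ee_pos: [0.4211, 0.378, 0.0283]
ee_rot: [0.555, -3.089, 0.004]
wrist_force: [-0.1, -0.3, 0.1]
width: 0.0001
finger_force: 0.0
```

carry_out(steps=[[[0,-0.15,0,0,0,0],[0,-0.3,0,0,0,0],[0,-0.45,0,0,0,0],[0,-0.6,0,0,0,0],[0,-0.75,0,0,0,0],[0,-0.88,0,0,0,0],[0,-0.88,0,0,0,0],[0,-0.88,0,0,0,0]]])

```text
t: 6.62
ee_pos: [0.4297, 0.3588, 0.0304]
ee_rot: [-0.555, 3.092, -0.0]
wrist_force: [0.6, 0.5, 0.0]
width: -0.0004
finger_force: 0.0
```

```bash
python3 - <<'E'
from h import *
s=read_state();p=s['ee_pos']-P0;print(p@U,p@V,p[2],s['wrist_force'])
im=snapshot('wrist')[:,:,::-1]; cv2.imwrite('pics/w3.png',im); np.save('w3.npy',np.array([s['ee_pos'],s['ee_rot']]))
E
```

```text
0.00925433203611336 0.1505151810425913 0.030446226146920694 [0.58072768 0.50483802 0.00197906]
```

View pics/w3.png

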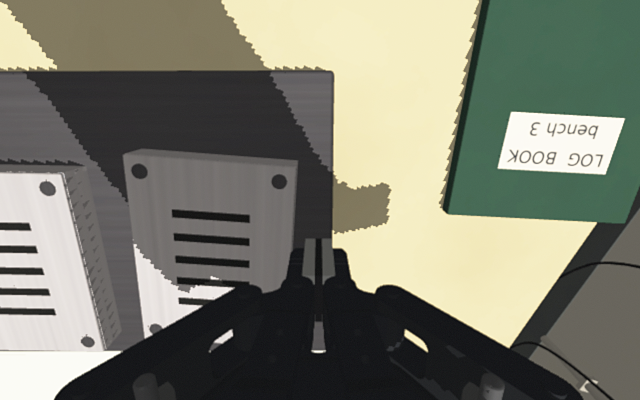

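The cover moved sideways: its near screws are now at (140,171) and (279,181), and the plate corner is at (332,71). I'll compute its pose and the move behind it.

```bash
python3 - <<'E'
from h import *
P=np.load('w3.npy')
def uv(p): return np.c_[(p-P0)@U,(p-P0)@V].round(4)
print('plate corner',uv(cast('wrist',[[332,71]],.025,P)))
q=uv(cast('wrist',[[140,171],[279,181],[124,151],[297,160]],.041,P));print(q)
d=q[1]-q[0];a=np.arctan2(-d[0],d[1]);print('yaw rel plate',np.degrees(a))
c=(q[0]+q[1])/2+.043*np.array([np.cos(a),np.sin(a)]);print('centre',c)
E
```

```text
plate corner [[-0.0797  0.1563]]
[[-0.0371  0.0707]
 [-0.0325  0.1324]
 [-0.0461  0.0653]
 [-0.0421  0.1407]]
yaw rel plate -4.263758311759916
centre [0.00808099 0.09835304]
```

carry_out(steps=[[[0,0.3,-0.5,0,0,0],[0,0.3,-1.3,0,0,0],[3.0,-2.09,-1.3,0,0,0],[3.0,-2.09,-1.3,0,0,0],[3.0,-2.09,-1.3,0,0,0],[3.0,-2.09,-1.3,0,0,0],[3.0,-2.09,-0.4,0,0,0],[3.0,-2.09,0.08,0,0,0],[3.0,-2.09,0.08,0,0,0],[3.0,-2.09,0.08,0,0,0]]], jaw=0.06)

```text
t: 7.5
ee_pos: [0.3773, 0.2844, 0.0281]
ee_rot: [0.556, -3.091, 0.0]
wrist_force: [0.7, -0.2, 0.3]
width: 0.0402
finger_force: 0.0
```

```bash
python3 - <<'E'
from h import *
s=read_state();p=s['ee_pos']-P0;print(p@U,p@V,p[2],s['wrist_force'],s['width'])
im=snapshot('wrist')[:,:,::-1]; cv2.imwrite('pics/w4.png',im)
E
```

```text
-0.06578247215478095 0.09901779248446325 0.028064310814017605 [ 0.68085311 -0.24796671  0.33491772] 0.040231296190900316
```

View pics/w4.png

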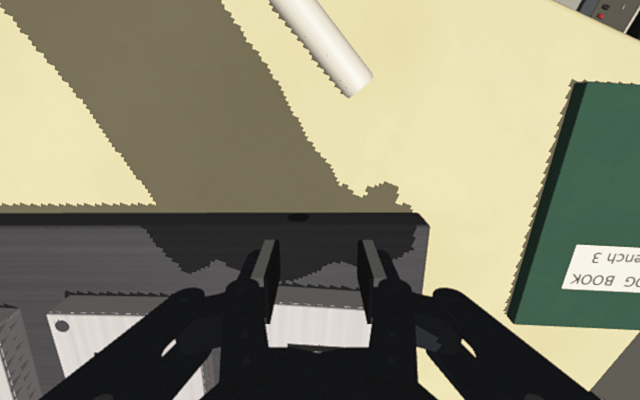

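Both fingers stand behind the cover's near edge (row about 290) with jaws 40 mm apart. Now the push.

carry_out(steps=[[[-0.25,0,0,0,0,0],[-0.5,0,0,0,0,0],[-0.75,0,0,0,0,0],[-1.0,0,0,0,0,0],[-1.25,0,0,0,0,0],[-1.5,0,0,0,0,0],[-1.75,0,0,0,0,0],[-2.0,0,0,0,0,0],[-2.25,0,0,0,0,0],[-2.5,0,0,0,0,0]]])

```text
t: 8.38
ee_pos: [0.4365, 0.3059, 0.0283]
ee_rot: [0.556, -3.092, 0.0]
wrist_force: [-1.0, -1.0, 1.2]
width: 0.0401
finger_force: 0.6
```

carry_out(steps=[[[-0.25,0,0,0,0,0],[-0.5,0,0,0,0,0],[-0.75,0,0,0,0,0],[-1.0,0,0,0,0,0],[-1.25,0,0,0,0,0],[-1.5,0,0,0,0,0],[-1.75,0,0,0,0,0],[-2.0,0,0,0,0,0],[-2.2,0,0,0,0,0],[-2.2,0,0,0,0,0]]])

```text
t: 9.22
ee_pos: [0.4891, 0.3254, 0.0285]
ee_rot: [-0.555, 3.09, 0.001]
wrist_force: [-0.5, 0.0, 0.2]
width: 0.0401
finger_force: 0.0
```

```bash
python3 - <<'E'
from h import *
s=read_state();p=s['ee_pos']-P0;print(p@U,p@V,p[2],s['wrist_force'],s['width'])
a=cv2.resize(snapshot('scene')[150:290,200:460,::-1],None,fx=2,fy=2,interpolation=cv2.INTER_CUBIC)
cv2.imwrite('pics/s5.png',a)
E
```

```text
0.05328008307640507 0.0985002900655936 0.02847212365454136 [-0.51873954  0.04100921  0.15067855] 0.040082141525416566
```

View pics/s5.png

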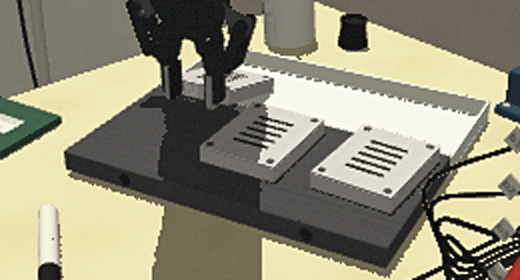

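The cover has tipped over the edge with the fingers still behind its rear rim. I'll continue the last 27 mm or so, slowly.

carry_out(steps=[[[-0.15,0,0,0,0,0],[-0.3,0,0,0,0,0],[-0.45,0,0,0,0,0],[-0.6,0,0,0,0,0],[-0.75,0,0,0,0,0],[-0.9,0,0,0,0,0],[-1.0,0,0,0,0,0],[-1.1,0,0,0,0,0],[-1.1,0,0,0,0,0]]])

```text
t: 10.02
ee_pos: [0.5141, 0.3347, 0.0284]
ee_rot: [-0.555, 3.091, 0.0]
wrist_force: [0.1, 0.1, -0.5]
width: 0.04
finger_force: 0.0
```

```bash
python3 - <<'E'
from h import *
s=read_state();p=s['ee_pos']-P0;print(p@U,p@V,p[2],s['wrist_force'],s['width'])
a=cv2.resize(snapshot('scene')[150:290,200:460,::-1],None,fx=2,fy=2,interpolation=cv2.INTER_CUBIC)
cv2.imwrite('pics/s6.png',a)
E
```

```text
0.07996841990034766 0.09854677636376823 0.028433236226506012 [ 0.10520341  0.07890804 -0.46099574] 0.040042464887442515
```

View pics/s6.png

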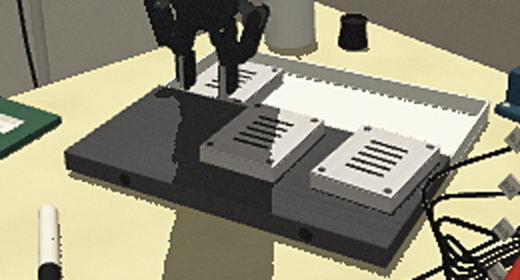

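It seems to have dropped in. I'll retreat up and back and check from above.

carry_out(steps=[[[0.3,0,-0.3,0,0,0],[0.3,0,-1.5,0,0,0],[0.3,0,-3,0,0,0],[2,2,-4.5,0,0,0],[4,4,-6,0,0,0],[5,7,-6,0,0,0],[5,9,-6,0,0,0],[5,9,-6,0,0,0],[5,9,-6,0,0,0],[5,9,-6,0,0,0]]])

```text
t: 10.9
ee_pos: [0.3122, 0.5062, 0.1801]
ee_rot: [0.565, -3.09, -0.006]
wrist_force: [-0.9, 0.5, -0.4]
width: 0.0399
finger_force: 0.0
```

```bash
python3 - <<'E'
from h import *
t=snapshot('top')[:,:,::-1]; s=snapshot('scene')[:,:,::-1]
a=cv2.resize(t[110:280,230:420],(0,0),fx=2,fy=2,interpolation=cv2.INTER_CUBIC); b=cv2.resize(s[150:320,220:410+40],(0,0),fx=2,fy=2,interpolation=cv2.INTER_CUBIC)
f=np.hstack([a,b[:, :400]]);print(f.shape); cv2.imwrite('pics/f7.png',f)
E
```

```text
(340, 780, 3)
```

View pics/f7.png

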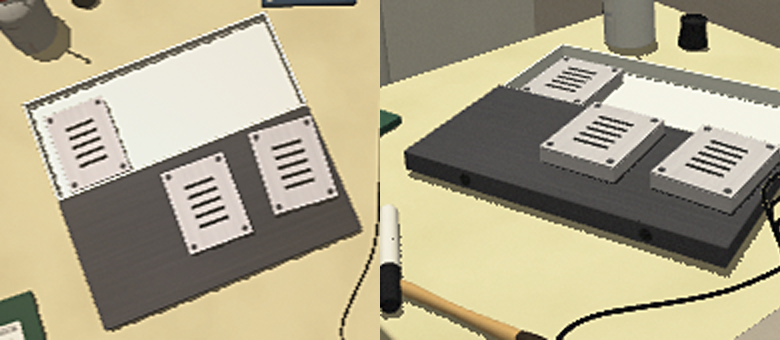

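The cover lies inside the tray at (88,145) in the left panel, and the two sound covers look unmoved. One numeric check that it lies flat, clear of the near wall.

```bash
python3 - <<'E'
from h import *
# screws in left panel (x2 zoom, crop origin 230,110); order near-left, near-right, far-left, far-right
px=np.array([[67,187],[125,166],[49,120],[98,102]],float)
t=snapshot('top'); s=snapshot('scene')
g=cv2.cvtColor(t,cv2.COLOR_RGB2GRAY)
def ref(p):
    u,v=(p/2+[230,110]).round().astype(int); w=255.-g[v-3:v+4,u-3:u+4]; w=np.clip(w-w.min()-.5*np.ptp(w),0,None)
    yy,xx=np.mgrid[-3:4,-3:4]; return [u+(w*xx).sum()/w.sum(),v+(w*yy).sum()/w.sum()]
q=np.array([ref(p) for p in px])
for z in (.019,.041):
    p=cast('top',q,z)-P0; print(z,np.c_[p@U,p@V].round(4).tolist())
    print([np.linalg.norm(p[i]-p[j]).round(4) for i,j in((0,1),(2,3),(0,2),(1,3))])
E
```

```text
0.019 [[0.0912, 0.1357], [0.0902, 0.0708], [0.1789, 0.1353], [0.179, 0.0725]]
[np.float64(0.0649), np.float64(0.0628), np.float64(0.0877), np.float64(0.0888)]
0.041 [[0.086, 0.1337], [0.085, 0.0705], [0.1715, 0.1333], [0.1716, 0.0721]]
[np.float64(0.0632), np.float64(0.0612), np.float64(0.0854), np.float64(0.0866)]
```

```bash
python3 - <<'E'
from h import *
t=snapshot('top'); im=snapshot('scene'); c=camera_params('scene')
Rm=R.from_rotvec(c['rotation']).as_matrix()
def proj(p): x=(p-c['eye'])@Rm; return x[:,0]/x[:,2]*c['fx']+c['cx'],x[:,1]/x[:,2]*c['fy']+c['cy']
uv=np.array([[.0912,.1357],[.0902,.0708],[.1789,.1353],[.179,.0725]])
top=camera_params('top')['eye']
for z in (.019,.03,.04):
    p=P0+uv[:,:1]*U+uv[:,1:]*V; p[:,2]=.019; p=top+(p-top)*((z-top[2])/(.019-top[2])); a,b=proj(p); print(z,np.c_[(a-295)*8,(b-160)*8].round().tolist())
# same check on sound cover B screws for calibration: near pair, z=.041
cr=cv2.resize(im[160:235,285:385],None,fx=8,fy=8,interpolation=cv2.INTER_CUBIC)
for z,col in((.019,(0,255,0)),(.036,(0,0,255))):
    p=P0+uv[:,:1]*U+uv[:,1:]*V; p[:,2]=.019; p=top+(p-top)*((z-top[2])/(.019-top[2])); a,b=proj(p)
    for x,y in zip(a,b): cv2.circle(cr,(int((x-285+.5)*8),int((y-160+.5)*8)),10,col,1)
cv2.imwrite('pics/z8.png',cr[:,:,::-1] if 0 else cv2.cvtColor(cr,cv2.COLOR_RGB2BGR))
E
```

```text
0.019 [[-31.0, 268.0], [178.0, 321.0], [136.0, 149.0], [331.0, 192.0]]
0.03 [[-35.0, 235.0], [173.0, 287.0], [132.0, 119.0], [325.0, 161.0]]
0.04 [[-39.0, 205.0], [168.0, 256.0], [127.0, 91.0], [320.0, 132.0]]
```

View pics/z8.png

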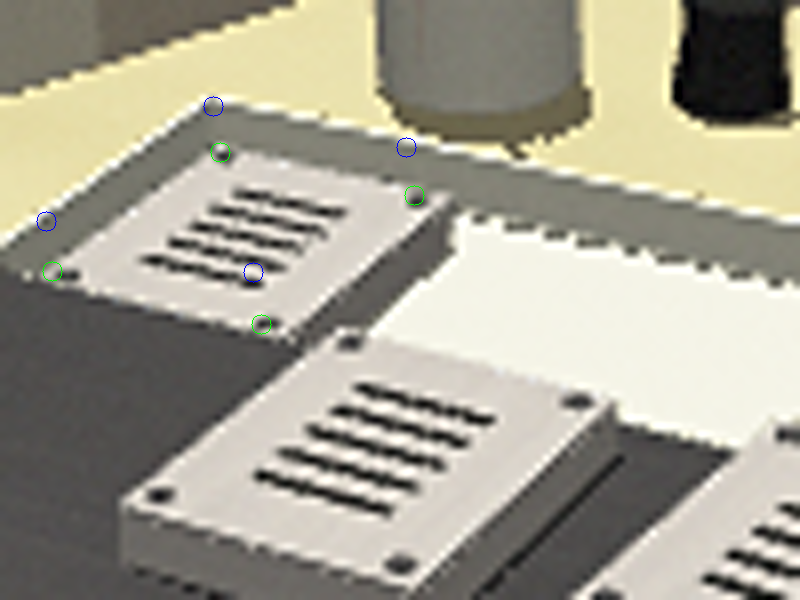

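All four screws match the z = 19 mm markers, so the cover is flat on the tray floor. The arm is clear, so I'll hand in.

```bash
python3 -c "
from workcell import *
print(hand_in())"
```

```text
the job is handed in; nothing more can be done
None
```

The leftmost cover (seen from the robot) was the warped one: its far-left corner rocked when pressed. I pushed it over the far edge; the camera check shows it lying flat in the reject tray and the two sound covers still in place, and the job is handed in, though no verdict came back.

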